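Sort the mixed votive lamps into their trays

ROBOT

A 6-joint arm with a two-finger parallel gripper is mounted at the origin on the work surface. World frame = base frame: x ahead of the robot, y to its left, z up, the work surface at z = 0. Lengths are in m, angles in rad, forces in N, time in s.
With the tool pointing down it reaches from about 0.325 to 0.925 m from the base axis. Payload 3.1 kg.
Tool frame: the origin (TCP) lies midway between the tips of the shut fingers; the grasp point (between the pads) lies robot.grasp_offset behind it (robot.grasp_offset is the distance from the TCP to the grasp point, in m); x points along the fingers, y is the direction in which the jaws open and shut, and the axes are right-handed (so a half turn about x gives the same grasp; the last joint's range is limited). The gripper opens to 85 mm and grips with 20 to 120 N. Pads are 22 mm wide; open, the fingers measure 114 mm over their backs; the gripper's body (76 mm by 85 mm) begins 54 mm behind the grasp point. The pads swing forward as they close: fully open they stand 13 mm farther back than shut.
Start: joints at [-1.37, 0.217, 1.613, -0, 1.311, -0.112], TCP at [0.192, -0.595, 0.231] pointing down, gripper open.
Joint ranges: [-2.75, 2.75], [-0.78, 2.1], [0.31, 2.55], [-1.13, 4.27], [0.13, 2.63], [-2.58, 2.58]. Speed limits (rad/s): [2.79, 2.79, 3.14, 3.14, 3.14, 3.14].

INTERFACE

Orientations are given as a 3x3 rotation matrix whose columns are the frame's x, y, z axes.
In Python, from plant import monitor, vision, robot gives the robot as it stands.
- The arm moves only by the tool move_arm, never from a script. Its arguments are lists of equal length, an entry for each row: "travel": the shift along the world's x, y, z in mm, a list of three; "twist": the turn about the world's z in rad; "jaw": the opening, from -1 (shut) to 1 (fully open). In form: {"travel": [[dx, dy, dz], ...], "twist": [twist, ...], "jaw": [jaw, ...]}. A call has exactly 10 rows; each row shifts and turns the commanded pose from where the row before left it; what a row does not reach is not made up. A row lasts 1/8 s, in which the tool goes at most 62.5 mm and 10.7 degrees, less where a joint would pass 70% of its speed; a pose out of reach is approached as far as the arm can. A call is refused whole if a number of a shift passes 62.5 or a number of a turn 0.188, either way. A call with a gripper value outside its range is refused whole. The fingers move at their own pace and stop on an object; "force" is the grip in N (left out, the last holds). Time passes only in rows, so rows that do not move let the fingers close, or fill a call up. It gives the time, the measured TCP pose, the force and the opening at its end, in the units of the state.
- monitor.state(): the state, without advancing time (a new reading comes with each control period).
- vision.get_image(name): name is "scene" or "top"; returns a dict with "image" (420x560x3 uint8, red, green, blue), "fx", "fy", "cx", "cy" (pixels), "k1" (the pictures are not rectified: a ray, as slopes to the right and down, at radius r is drawn at 1 + k1 r^2 times it, then the intrinsics apply), "camera_from_world" (4x4, takes a point from world to camera coordinates). Camera axes: x right, y up, looking along -z (the intrinsics and any distortion apply to the point x, -y, -z); pixel columns grow to the right and rows downward; lengths in m; the calibration is good to about 2 mm. A picture is of the moment at which its call begins. There is no depth.
- robot.job_done(): hands the job in, once; it reports no verdict.
The state is a dict: "clock": time; "joint_positions": joint angles; "qd": joint speeds; "tau": joint torques, N m; "eef_pos": TCP position; "eef_rot": TCP orientation; "wrist_force": force on the tool from outside, world axes, zero at the start; "moment": the same for the moment, N m; "grip_width": finger opening in m.
Only numpy, scipy, OpenCV 4.12 (cv2) and the standard library are available. Lean on these libraries where they do the work, as an engineer would, in place of code of your own. Each camera call takes 0.05 s, during which the arm holds its last target. There are 200 camera calls.

TASK

Sort the mixed lamps on the table: stand one small cup lamp in each of the two bays of the two-bay tray, one stemmed lamp in each of the two round hollows of the lamp stand, and the wide bowl lamp in the single square tray. Each must stand flat on the bottom of its place. Never let a lamp tip over, and leave the matchbox and the yellow candle where they are.

Things in the scene. Friction and masses are not known exactly. Their poses are not given: they have to be found in the camera images.
- cup_a: Small plain steel lamp cup filled with hard white wax: solid upright cylinder, diameter 42, height 28 mm (a thin wick that nothing can touch stands 7 mm higher), about 50 g. One of two alike. Origin: centre of its underside; z up; starts upright on the table.
- cup_b: Small plain steel lamp cup filled with hard white wax: solid upright cylinder, diameter 42, height 28 mm (a thin wick that nothing can touch stands 7 mm higher), about 50 g. One of two alike. Origin: centre of its underside; z up; starts upright on the table.
- stem_a: Stemmed steel lamp like a small goblet, about 110 g, height 64 mm (thin wick above): foot disc diameter 50, 6 mm thick (seen from above it rings the cup); stem diameter 14 from 6 to 33 mm; wax-filled cup widening from diameter 26 at 32 mm to 40 at 40 mm, then straight-sided diameter 40 up to 64 mm. One of two alike. Origin: centre of its underside; z up; starts upright on the table.
- stem_b: Stemmed steel lamp like a small goblet, about 110 g, height 64 mm (thin wick above): foot disc diameter 50, 6 mm thick (seen from above it rings the cup); stem diameter 14 from 6 to 33 mm; wax-filled cup widening from diameter 26 at 32 mm to 40 at 40 mm, then straight-sided diameter 40 up to 64 mm. One of two alike. Origin: centre of its underside; z up; starts upright on the table.
- bowl: Wide low steel lamp bowl filled with hard white wax, about 100 g, height 30 mm (thin wick above): underside diameter 48, widening to diameter 60 at 10 mm, straight-sided diameter 60 from there up. Origin: centre of its underside; z up; starts upright on the table.
- cup_tray: Two-bay tray of pale wood, fixed to the table: 78 (x) by 152 (y) mm outside, 10 mm high, walls and the one divider 4 mm thick, inner floor 4 mm above the table. The divider runs along the tray's x axis through its middle; the bays, 70 by 70 mm inside, are centred at y = +37 and y = -37 mm. Origin: centre of its underside, at table height; z up; it may be turned up to 17 degrees.
- stem_stand: Lamp stand: pale wood slab fixed to the table, 92 (x) by 188 (y) by 12 mm high, with two round hollows of diameter 69 and 6 mm deep (their floors 6 mm above the table), centred at y = +44 and y = -44 mm. Origin: centre of its underside, at table height; z up; it may be turned up to 17 degrees.
- bowl_tray: Single square tray of pale wood, fixed to the table: 98 by 98 mm outside, 10 mm high, walls 4 mm thick, 90 by 90 mm inside, inner floor 4 mm above the table. Origin: centre of its underside, at table height; z up; it may be turned up to 17 degrees.
- matchbox: Cardboard matchbox with a red top, 56 x 36 x 16 mm, loose, to be left alone. Origin: centre of its underside; x along its length.
- candle: Stub of plain yellow pillar candle, no metal, diameter 48, height 55 mm, loose, to be left alone. Origin: centre of its underside; z up.
Not all that is in view belongs to the job. Leave any black look-alike of the cup_b alone. Leave any purple look-alike of the stem_b alone.

How it is judged:
By the outcome, as a careful person would: the job done as asked, in the order asked, and still so for the second after the job is handed in, with the robot touching nothing.
It also fails if it takes over 109 s, if anything falls off the work surface, if the arm or the gripper's body presses on something with over 40 N, if the wrist force passes 120 N, or if a joint passes its speed limit or range.

## Working session

There is one attempt and no reset: what is moved stays moved. The work goes in short steps, Python scripts to look and compute and a tool call to move; the robot and the scene stay as the last step left them, time stands still between calls to the robot, and variables do not carry over. Pictures are saved under pics/ and viewed, about 12 in all and at most 16, crops included, and the job is handed in when it is done.

Besides the shell and the picture viewer there is one more tool, called after "Request:" by a JSON object that holds its "fn" and its "kwargs". move_arm: Moves the arm, as the interface text tells. Its arguments: {"type":"object","properties":{"travel":{"type":"array"},"twist":{"type":"array"},"jaw":{"type":"array"},"force":{"type":"number"}},"required":["travel","twist","jaw"]}

```bash
mkdir -p pics; ls; python3 - <<'E'
from plant import monitor, vision, robot
import cv2, numpy as np
print(robot.grasp_offset, monitor.state())
for n in ("scene","top"):
    d=vision.get_image(n); cv2.imwrite(f"pics/{n}0.png",d["image"][:,:,::-1])
    print(n,{k:v for k,v in d.items() if k!="image"})
E
```

```text
pics
0.0187 {'clock': 0.0, 'joint_positions': array([-1.37019964e+00,  2.17772882e-01,  1.61493117e+00, -2.00114903e-05,
        1.31129433e+00, -1.12206982e-01]), 'qd': array([ 0.00012273,  0.00110199, -0.00075179,  0.00064192,  0.0009764 ,
       -0.00093561]), 'tau': array([ 1.28821011e-03, -3.96840262e+01, -3.03852332e+01,  5.09445022e-05,
        9.81199293e-03,  5.66990465e-06]), 'eef_pos': array([ 0.19217753, -0.59386411,  0.2299582 ]), 'eef_rot': array([[-4.98304480e-04,  3.07731769e-01, -9.51473021e-01],
       [ 2.35363279e-03, -9.51470143e-01, -3.07732071e-01],
       [-9.99997106e-01, -2.39276237e-03, -2.50165748e-04]]), 'wrist_force': array([-0.29563075, -0.02364519,  0.39100254]), 'moment': array([0.1076965 , 0.03367119, 0.03791878]), 'grip_width': 0.0855378924914115}
scene {'fx': 429.5146999958791, 'fy': 429.5146999958791, 'cx': 285.2571186460378, 'cy': 203.3380731861294, 'k1': -0.11135648643050193, 'camera_from_world': array([[ 0.6016517 ,  0.79869966, -0.00969949, -0.32905232],
       [-0.46676068,  0.36140803,  0.80716708,  0.19182046],
       [ 0.64818955, -0.48110611,  0.59024335, -1.20108651],
       [ 0.        ,  0.        ,  0.        ,  1.        ]])}
top {'fx': 434.7458445495965, 'fy': 434.7458445495965, 'cx': 281.5098980114923, 'cy': 204.99014572637648, 'k1': -0.08815396042363167, 'camera_from_world': array([[-5.20354639e-03, -9.99986223e-01, -6.91087853e-04,
         2.62857530e-02],
       [ 9.82679997e-01, -5.24150784e-03,  1.85236469e-01,
        -4.95267106e-01],
       [-1.85237539e-01,  2.84768349e-04,  9.82693733e-01,
        -8.12159766e-01],
       [ 0.00000000e+00,  0.00000000e+00,  0.00000000e+00,
         1.00000000e+00]])}
```

View pics/top0.png

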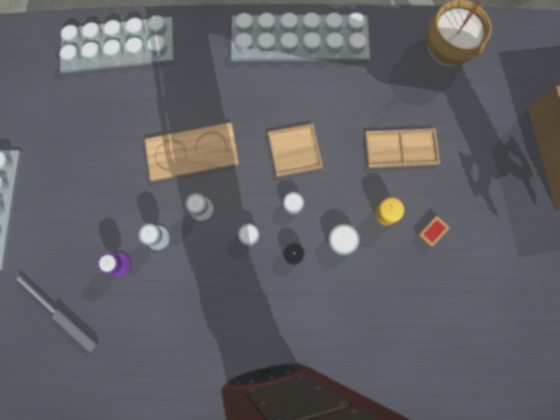

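View pics/scene0.png

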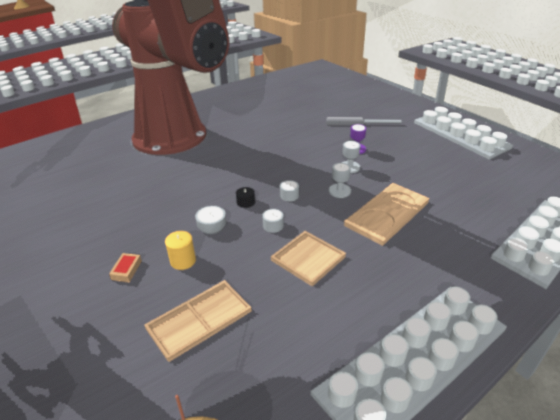

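The top view shows cups at (293,202) and (249,234), stems at (199,205) (in shadow) and (152,235), and the bowl at (344,240). Not for the job are the black cup (294,254), purple stem (113,264), candle (391,211) and matchbox (434,231). The stand is at (191,152), the square tray at (295,149) and the two-bay tray at (402,148). Next I'll rectify patches at each item's own height.

```bash
cat > h.py <<'E'
from plant import monitor, vision, robot
import cv2, numpy as np
def proj(d,P):
    P=np.asarray(P,float); c=P@d["camera_from_world"][:3,:3].T+d["camera_from_world"][:3,3]
    s=np.stack([c[...,0]/-c[...,2],-c[...,1]/-c[...,2]],-1); s=s*(1+d["k1"]*(s**2).sum(-1,keepdims=True))
    return s*[d["fx"],d["fy"]]+[d["cx"],d["cy"]]
def ray(d,u,v):
    s=np.array([(u-d["cx"])/d["fx"],(v-d["cy"])/d["fy"]]); t=s.copy()
    for _ in range(20): t=s/(1+d["k1"]*(t@t))
    R=d["camera_from_world"][:3,:3]; T=d["camera_from_world"][:3,3]
    return -R.T@T, R.T@np.array([t[0],-t[1],-1])
def pix2w(d,u,v,z):
    o,r=ray(d,u,v); return (o+r*(z-o[2])/r[2])[:2]
def ortho(d,x,y,z,half,px):
    # image up = +x, left = +y
    n=int(2*half*px*1000); g=(np.arange(n)+.5)/px/1000-half
    X,Y=np.meshgrid(x-g,y-g,indexing='ij')
    m=proj(d,np.stack([X,Y,np.full_like(X,z)],-1)).astype(np.float32)
    return cv2.remap(d["image"],m[...,0],m[...,1],cv2.INTER_CUBIC)[:,:,::-1].copy()
E
python3 - <<'E'
from h import *
d=vision.get_image("top")
it={"cup1":(293,201,.028),"cup2":(249,233,.028),"stem1":(196,203,.064),"stem2":(149,233,.064),"bowl":(344,238,.03),"black":(293,253,.028),"purple":(108,263,.064),
"candle":(391,209,.055),"match":(434,231,.016),"cuptray":(402,148,.01),"stand":(191,152,.012),"sq":(295,149,.01)}
W={k:pix2w(d,*v) for k,v in it.items()}
for k,v in W.items(): print(k,v.round(3),"r",np.hypot(*v).round(3))
cells=[]
for k in ("cup1","cup2","stem1","stem2","bowl","cuptray","stand","sq"):
    c=np.round(W[k],2); half=.1 if k in("cuptray","stand","sq") else .05; n=200
    im=cv2.resize(ortho(d,*c,it[k][2],half,1 if half>.06 else 2),(200,200))
    px=1 if half>.06 else 2
    for q in range(0,200,20): im[0:(8 if q==100 else 4),q]=(0,0,255); im[q,0:(8 if q==100 else 4)]=(0,0,255)
    cv2.putText(im,f"{k} {c[0]:.2f} {c[1]:.2f}",(8,196),0,.4,(0,255,255),1); cells.append(im)
cv2.imwrite("pics/m1.png",np.vstack([np.hstack(cells[:4]),np.hstack(cells[4:])]))
E
```

```text
cup1 [0.507 0.   ] r 0.507
cup2 [0.442 0.089] r 0.451
stem1 [0.497 0.19 ] r 0.532
stem2 [0.438 0.279] r 0.52
bowl [ 0.431 -0.1  ] r 0.443
black [0.402 0.001] r 0.402
purple [0.381 0.357] r 0.522
candle [ 0.485 -0.191] r 0.521
match [ 0.445 -0.288] r 0.53
cuptray [ 0.624 -0.234] r 0.667
stand [0.617 0.214] r 0.653
sq [ 0.623 -0.005] r 0.623
```

View pics/m1.png

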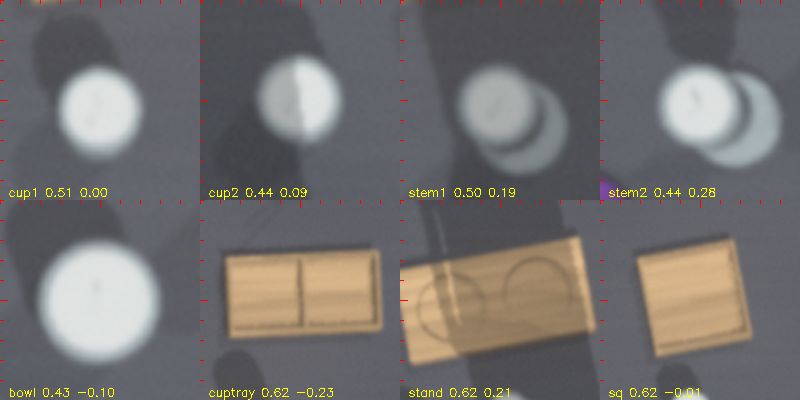

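Montage readings (m):

| Item | x, y |
|---|---|
| cup1 | .506, .000 |
| cup2 | .4415, .0905 |
| stem1 | .498, .191 |
| stem2 | .438, .280 |
| bowl | .430, -.0995 |
| two-bay tray | .626, -.234, turned .05 rad |
| bays | .628, -.271 and .624, -.197 |
| stand | .620, .215, turned .175 rad |
| hollows | .612, .258 and .628, .172 |
| square tray | .6225, -.005 |

The measured sizes (42, 40, 60, 152 and 188) agree with those given. The jaw will stay along about x (0.05 rad) the whole time.

Request:
{"fn": "move_arm", "kwargs": {"travel": [[25,47,0],[25,47,0],[25,47,0],[25,47,0],[25,47,0],[25,47,0],[25,47,0],[25,47,0],[25,47,0],[25,47,0]], "twist": [0.131,0.131,0.131,0.131,0.131,0.131,0.131,0.131,0.131,0.131], "jaw": [1,1,1,1,1,1,1,1,1,1], "force": 35}}

```text
clock: 1.4
eef_pos: [0.4428, -0.123, 0.2312]
eef_rot: [[0.0, 0.998, 0.056], [-0.0, 0.056, -0.998], [-1.0, 0.0, 0.0]]
wrist_force: [0.6, 0.3, 0.6]
grip_width: 0.0854
```

Request:
{"fn": "move_arm", "kwargs": {"travel": [[16,31,-20],[16,31,-20],[16,31,-20],[15,30,-20],[0,0,-40],[0,0,-30],[0,0,-20],[0,0,-10],[0,0,0],[0,0,0]], "twist": [0,0,0,0,0,0,0,0,0,0], "jaw": [1,1,1,1,1,1,1,1,1,1]}}

```text
clock: 2.65
eef_pos: [0.5063, -0.0019, 0.0523]
eef_rot: [[0.002, 0.999, 0.052], [-0.0, 0.052, -0.999], [-1.0, 0.002, 0.0]]
wrist_force: [-0.4, -0.3, -0.1]
grip_width: 0.0854
```

```bash
python3 - <<'E'
from h import *
for n in ("scene",):
    d=vision.get_image(n); u,v=proj(d,[.506,0,.03]).astype(int); c=d["image"][max(0,v-90):v+70,u-110:u+110,::-1]
    cv2.imwrite("pics/c1.png",cv2.resize(c,None,fx=3,fy=3,interpolation=cv2.INTER_CUBIC)); print(u,v,c.shape)
E
```

```text
272 213 (160, 220, 3)
```

View pics/c1.png

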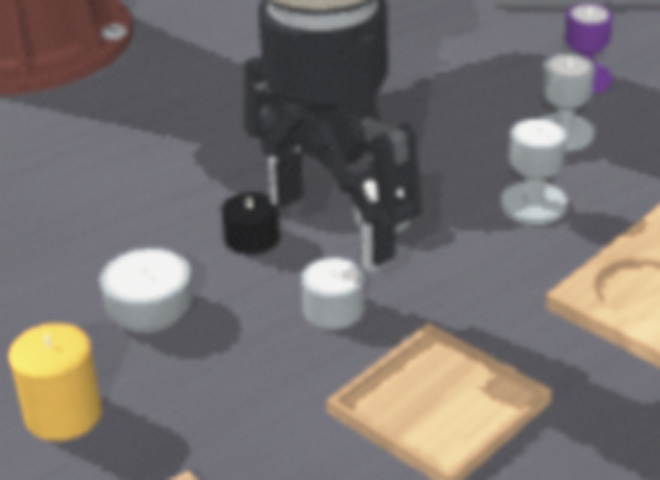

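The crop shows the open fingers straddling the white cup (333,290 in the crop) from above. The tips are about 12 px higher than its top, which matches z. The black cup at (250,222) is clear, so I'll descend and grip.

Request:
{"fn": "move_arm", "kwargs": {"travel": [[0,2,-20],[0,0,-16],[0,0,-12],[0,0,0],[0,0,0],[0,0,0],[0,0,0],[0,0,0],[0,0,0],[0,0,0]], "twist": [0,0,0,0,0,0,0,0,0,0], "jaw": [1,1,1,1,-0.2,-0.4,-0.6,-0.8,-1,-1]}}

```text
clock: 3.95
eef_pos: [0.5062, 0.0002, 0.0041]
eef_rot: [[0.002, 0.999, 0.052], [-0.0, 0.052, -0.999], [-1.0, 0.002, 0.0]]
wrist_force: [0.8, 0.7, 6.2]
grip_width: 0.0401
```

Request:
{"fn": "move_arm", "kwargs": {"travel": [[0,0,0],[0,0,10],[0,0,30],[0,0,30],[15,-34,10],[15,-34,0],[15,-34,0],[15,-34,0],[15,-34,0],[15,-34,0]], "twist": [0,0,0,0,0,0,0,0,0,0], "jaw": [-1,-1,-1,-1,-1,-1,-1,-1,-1,-1]}}

```text
clock: 5.2
eef_pos: [0.595, -0.2044, 0.0828]
eef_rot: [[-0.001, 0.999, 0.052], [0.001, 0.052, -0.999], [-1.0, -0.001, -0.001]]
wrist_force: [0.0, 0.3, -0.5]
grip_width: 0.0402
```

Request:
{"fn": "move_arm", "kwargs": {"travel": [[16,-33,0],[16,-34,0],[0,0,-20],[0,0,-20],[0,0,-10],[0,0,0],[0,0,0],[0,0,0],[0,0,0],[0,0,0]], "twist": [0,0,0,0,0,0,0,0,0,0], "jaw": [-1,-1,-1,-1,-1,-1,-1,-1,-1,-1]}}

```text
clock: 6.45
eef_pos: [0.6276, -0.2708, 0.0338]
eef_rot: [[0.001, 0.999, 0.052], [-0.0, 0.052, -0.999], [-1.0, 0.001, 0.0]]
wrist_force: [0.3, -0.7, 0.0]
grip_width: 0.04
```

```bash
python3 - <<'E'
from h import *
for n in ("scene",):
    d=vision.get_image(n); u,v=proj(d,[.628,-.271,.03]).astype(int); c=d["image"][max(0,v-80):v+60,max(0,u-90):u+110,::-1]
    cv2.imwrite("pics/c2.png",cv2.resize(c,None,fx=3,fy=3,interpolation=cv2.INTER_CUBIC)); print(u,v,c.shape)
E
```

```text
175 317 (140, 200, 3)
```

View pics/c2.png

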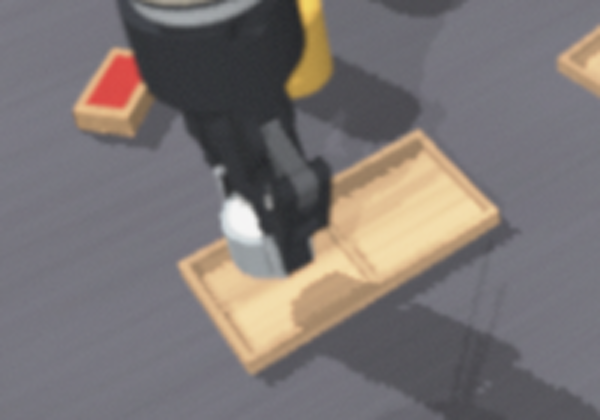

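The cup is held level above the -y bay, with the walls clear around it. I'll lower it to the floor at TCP z of about 8 mm.

Request:
{"fn": "move_arm", "kwargs": {"travel": [[0,0,-12],[0,0,-7],[0,0,-4],[0,0,-2],[0,0,0],[0,0,0],[0,0,0],[0,0,0],[0,0,0],[0,0,0]], "twist": [0,0,0,0,0,0,0,0,0,0], "jaw": [-1,-1,-1,-1,-1,-1,-1,-1,-1,-1]}}

```text
clock: 7.75
eef_pos: [0.6274, -0.2707, 0.0083]
eef_rot: [[0.0, 0.999, 0.052], [0.0, 0.052, -0.999], [-1.0, 0.0, -0.0]]
wrist_force: [0.8, -0.1, 0.2]
grip_width: 0.0401
```

Request:
{"fn": "move_arm", "kwargs": {"travel": [[0,0,-0.5],[0,0,0],[0,0,0],[0,0,0],[0,0,0],[0,0,10],[0,0,30],[0,0,40],[-16,31,0],[-16,31,0]], "twist": [0,0,0,0,0,0,0,0,0,0], "jaw": [-1,-0.2,0,0.2,0.5,0.5,0.5,0.5,1,1]}}

```text
clock: 9.0
eef_pos: [0.5961, -0.2089, 0.09]
eef_rot: [[0.003, 0.999, 0.051], [-0.001, 0.051, -0.999], [-1.0, 0.003, 0.002]]
wrist_force: [-0.2, 0.0, -0.4]
grip_width: 0.0856
```

Request:
{"fn": "move_arm", "kwargs": {"travel": [[-19,37,0],[-19,37,0],[-19,37,0],[-19,37,0],[-19,38,0],[-20,38,0],[-20,38,0],[-20,38,0],[0,0,-20],[0,0,-20]], "twist": [0,0,0,0,0,0,0,0,0,0], "jaw": [1,1,1,1,1,1,1,1,1,1]}}

```text
clock: 10.25
eef_pos: [0.4411, 0.0921, 0.0487]
eef_rot: [[0.003, 0.999, 0.054], [0.0, 0.054, -0.999], [-1.0, 0.003, 0.0]]
wrist_force: [-0.5, -0.8, 0.9]
grip_width: 0.0849
```

```bash
python3 - <<'E'
from h import *
d=vision.get_image("scene")
out=[]
for p in ([.628,-.271,.03],[.4415,.0905,.03]):
    u,v=proj(d,p).astype(int); u=max(u,60); v=max(v,60); out.append(cv2.resize(d["image"][v-60:v+60,u-60:u+60,::-1],(390,390),interpolation=cv2.INTER_CUBIC))
cv2.imwrite("pics/c3.png",np.hstack(out))
print(monitor.state()["eef_pos"])
E
```

```text
[0.43869004 0.09163422 0.04596639]
```

View pics/c3.png

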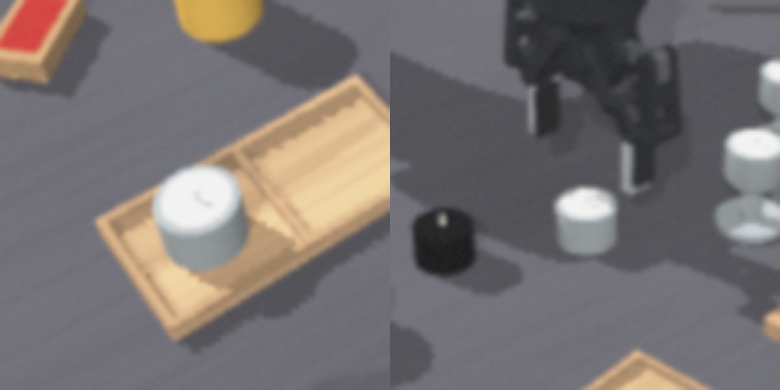

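Cup 1 stands flat in the bay, with its base centred at about (205,245) in the left crop. In the right crop the fingers straddle cup 2, so I'll descend and grip.

Request:
{"fn": "move_arm", "kwargs": {"travel": [[1,-1,-18],[0,0,-14],[0,0,-10],[0,0,0],[0,0,0],[0,0,0],[0,0,0],[0,0,0],[0,0,0],[0,0,0]], "twist": [0,0,0,0,0,0,0,0,0,0], "jaw": [1,1,1,1,-0.2,-0.4,-0.6,-0.8,-1,-1]}}

```text
clock: 11.55
eef_pos: [0.4422, 0.0904, 0.0065]
eef_rot: [[0.001, 0.999, 0.052], [0.0, 0.052, -0.999], [-1.0, 0.001, 0.0]]
wrist_force: [0.1, -0.8, 5.1]
grip_width: 0.0399
```

Request:
{"fn": "move_arm", "kwargs": {"travel": [[0,0,0],[0,0,10],[0,0,30],[0,0,40],[22,-35,0],[22,-35,0],[22,-35,0],[22,-35,0],[22,-35,0],[22,-35,0]], "twist": [0,0,0,0,0,0,0,0,0,0], "jaw": [-1,-1,-1,-1,-1,-1,-1,-1,-1,-1]}}

```text
clock: 12.8
eef_pos: [0.5735, -0.1207, 0.0857]
eef_rot: [[-0.001, 0.999, 0.052], [0.0, 0.052, -0.999], [-1.0, -0.001, -0.0]]
wrist_force: [0.4, -1.1, -0.2]
grip_width: 0.0399
```

Request:
{"fn": "move_arm", "kwargs": {"travel": [[25,-39,0],[25,-39,0],[0,0,-30],[0,0,-25],[0,0,-12],[0,0,-6],[0,0,0],[0,0,0],[0,0,0],[0,0,0]], "twist": [0,0,0,0,0,0,0,0,0,0], "jaw": [-1,-1,-1,-1,-1,-1,-1,-1,-1,-1]}}

```text
clock: 14.05
eef_pos: [0.6238, -0.1978, 0.0135]
eef_rot: [[0.001, 0.999, 0.052], [-0.0, 0.052, -0.999], [-1.0, 0.001, 0.0]]
wrist_force: [-0.5, -0.3, 0.6]
grip_width: 0.0397
```

Request:
{"fn": "move_arm", "kwargs": {"travel": [[0,0,-2],[0,0,-1],[0,0,0],[0,0,0],[0,0,0],[0,0,0],[0,0,10],[0,0,30],[0,0,40],[0,0,30]], "twist": [0,0,0,0,0,0,0,0,0,0], "jaw": [-1,-1,-1,-0.2,0.2,0.5,0.5,0.5,1,1]}}

```text
clock: 15.3
eef_pos: [0.6242, -0.198, 0.1224]
eef_rot: [[0.002, 0.999, 0.052], [-0.001, 0.052, -0.999], [-1.0, 0.002, 0.001]]
wrist_force: [0.1, -0.2, -0.3]
grip_width: 0.0853
```

Request:
{"fn": "move_arm", "kwargs": {"travel": [[-14,43,0],[-14,43,0],[-14,43,0],[-14,43,0],[-14,43,0],[-14,43,0],[-14,43,0],[-14,43,0],[-14,44,0],[0,0,0]], "twist": [0,0,0,0,0,0,0,0,0,0], "jaw": [1,1,1,1,1,1,1,1,1,1]}}

```text
clock: 16.55
eef_pos: [0.4964, 0.1929, 0.1204]
eef_rot: [[0.001, 0.998, 0.056], [0.001, 0.056, -0.998], [-1.0, 0.001, -0.001]]
wrist_force: [0.1, -0.6, 0.2]
grip_width: 0.0855
```

```bash
python3 - <<'E'
from h import *
d=vision.get_image("scene")
out=[]
for p in ([.626,-.234,.03],[.498,.191,.07]):
    u,v=proj(d,p).astype(int); u=max(u,60); v=max(v,60); out.append(cv2.resize(d["image"][v-60:v+60,u-60:u+60,::-1],(390,390),interpolation=cv2.INTER_CUBIC))
cv2.imwrite("pics/c4.png",np.hstack(out))
print(monitor.state()["eef_pos"])
E
```

```text
[0.49710782 0.19146575 0.12038757]
```

View pics/c4.png

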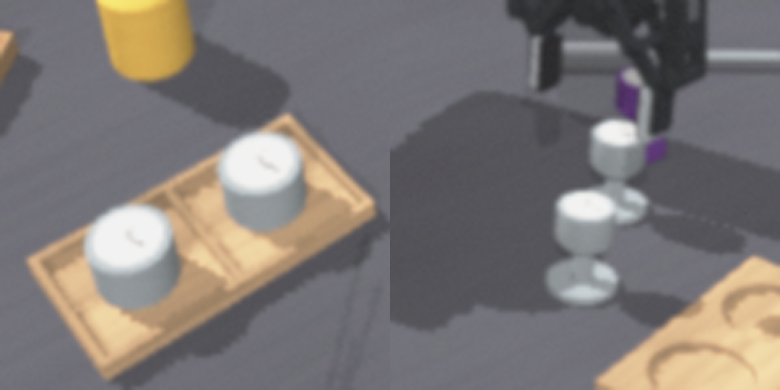

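Both cups stand flat in their bays, at (130,255) and (262,180) in the left crop. The near white-and-steel stemmed lamp at (585,245) is the target, and the purple one is behind. I'll go lower and check alignment numerically and in a crop.

Request:
{"fn": "move_arm", "kwargs": {"travel": [[1,-1,-20],[0,0,-15],[0,0,-8],[0,0,0],[0,0,0],[0,0,0],[0,0,0],[0,0,0],[0,0,0],[0,0,0]], "twist": [0,0,0,0,0,0,0,0,0,0], "jaw": [1,1,1,1,1,1,1,1,1,1]}}

```text
clock: 17.85
eef_pos: [0.4983, 0.1894, 0.0768]
eef_rot: [[-0.0, 0.999, 0.052], [-0.0, 0.052, -0.999], [-1.0, -0.0, 0.0]]
wrist_force: [-1.1, -0.7, 0.4]
grip_width: 0.0855
```

```bash
python3 - <<'E'
from h import *
d=vision.get_image("scene")
s=monitor.state(); print(s["eef_pos"]); p=s["eef_pos"]; z=p[2]+.013
u,v=proj(d,[.498,.191,.07]).astype(int)
c=cv2.resize(d["image"][v-50:v+50,u-50:u+50,::-1],(600,600),interpolation=cv2.INTER_CUBIC)
for dx in(-.0425,.0425):   # expected inner tip corners
    q=(proj(d,[p[0]+dx,p[1]+dx*.05,z])-[u-50,v-50])*6; cv2.circle(c,tuple(int(i) for i in q),4,(0,0,255),-1)
for zz in(0.064,0.0):
    a=np.linspace(0,6.28,40); r=.02 if zz else .025
    q=(proj(d,np.stack([.498+r*np.cos(a),.191+r*np.sin(a),0*a+zz],-1))-[u-50,v-50])*6
    cv2.polylines(c,[q.astype(int)],True,(0,255,0),1)
cv2.imwrite("pics/c5.png",c)
E
```

```text
[0.49832869 0.18934536 0.0767964 ]
```

View pics/c5.png

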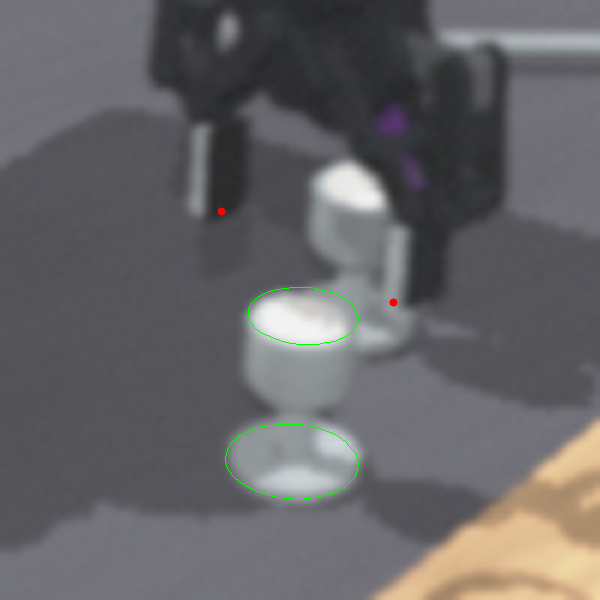

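The predicted stem outline (green) and finger tips (red) fall on the picture within about 2 mm. I'll descend to TCP z 30 mm and grip.

Request:
{"fn": "move_arm", "kwargs": {"travel": [[0,1,-20],[0,0,-16],[0,0,-11],[0,0,0],[0,0,0],[0,0,0],[0,0,0],[0,0,0],[0,0,0],[0,0,0]], "twist": [0,0,0,0,0,0,0,0,0,0], "jaw": [1,1,1,1,-0.2,-0.4,-0.6,-0.8,-1,-1]}}

```text
clock: 19.15
eef_pos: [0.4991, 0.1905, 0.0306]
eef_rot: [[0.001, 0.999, 0.052], [0.0, 0.052, -0.999], [-1.0, 0.001, -0.0]]
wrist_force: [-1.2, -0.1, 5.8]
grip_width: 0.0387
```

Request:
{"fn": "move_arm", "kwargs": {"travel": [[0,0,10],[0,0,20],[0,0,20],[20,-3,0],[30,-4,0],[30,-4,0],[30,-4,0],[19,-3,0],[0,0,-10],[0,0,0]], "twist": [0,0,0,0,0,0,0,0,0,0], "jaw": [-1,-1,-1,-1,-1,-1,-1,-1,-1,-1]}}

```text
clock: 20.4
eef_pos: [0.6245, 0.1721, 0.0674]
eef_rot: [[-0.006, 0.999, 0.052], [-0.001, 0.052, -0.999], [-1.0, -0.006, 0.0]]
wrist_force: [-0.4, -0.3, -1.6]
grip_width: 0.0391
```

Request:
{"fn": "move_arm", "kwargs": {"travel": [[0,0,-12],[0,0,-8],[0,0,-4],[0,0,0],[0,0,0],[0,0,0],[0,0,0],[0,0,0],[0,0,0],[0,0,0]], "twist": [0,0,0,0,0,0,0,0,0,0], "jaw": [-1,-1,-1,-1,-1,-1,-1,-1,-1,-1]}}

```text
clock: 21.65
eef_pos: [0.6273, 0.1723, 0.0458]
eef_rot: [[-0.0, 0.999, 0.052], [-0.0, 0.052, -0.999], [-1.0, -0.0, -0.0]]
wrist_force: [-1.1, 0.9, -0.6]
grip_width: 0.0394
```

```bash
python3 - <<'E'
from h import *
d=vision.get_image("scene")
s=monitor.state(); print(s["eef_pos"],s["grip_width"])
u,v=proj(d,[.62,.215,.02]).astype(int)
c=cv2.resize(d["image"][v-60:v+50,u-60:u+60,::-1],(600,550),interpolation=cv2.INTER_CUBIC)
a=np.linspace(0,6.28,40)
for (x,y,r,zz) in((.628,.172,.0345,.012),(.612,.258,.0345,.012),(.628,.172,.025,.016)):
    q=(proj(d,np.stack([x+r*np.cos(a),y+r*np.sin(a),0*a+zz],-1))-[u-60,v-60])*5
    cv2.polylines(c,[q.astype(int)],True,(0,255,0),1)
cv2.imwrite("pics/c6.png",c)
E
```

```text
[0.62731092 0.17233438 0.04577691] 0.038959764738022054
```

View pics/c6.png

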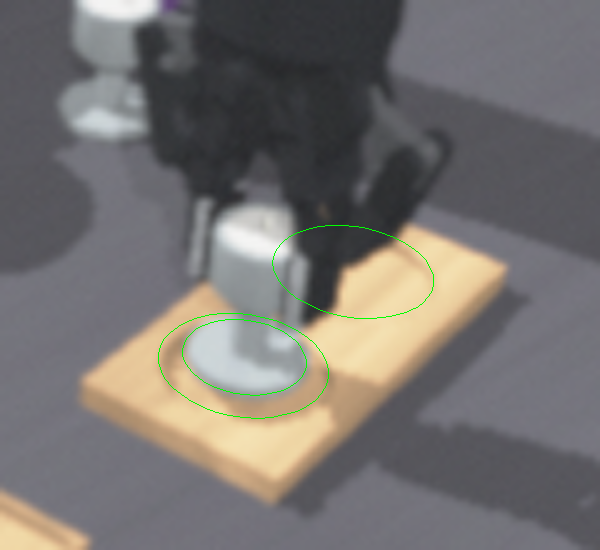

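The foot hangs centred over the -y hollow and inside the projected rim. I'll lower it to the hollow's floor (TCP z about 37 mm) and release.

Request:
{"fn": "move_arm", "kwargs": {"travel": [[0,0,-5],[0,0,-3],[0,0,-1],[0,0,0],[0,0,0],[0,0,0],[0,0,0],[0,0,0],[0,0,0],[0,0,0]], "twist": [0,0,0,0,0,0,0,0,0,0], "jaw": [-1,-1,-1,-1,-1,-1,-0.1,0.1,0.4,0.7]}}

```text
clock: 22.95
eef_pos: [0.6276, 0.1724, 0.037]
eef_rot: [[0.0, 0.999, 0.052], [0.0, 0.052, -0.999], [-1.0, 0.0, -0.0]]
wrist_force: [-0.0, -0.0, 0.0]
grip_width: 0.0724
```

Request:
{"fn": "move_arm", "kwargs": {"travel": [[0,0,8],[0,0,20],[0,0,30],[0,0,27],[-31,18,0],[-32,18,0],[-32,18,0],[-32,18,0],[-32,18,0],[-31,18,0]], "twist": [0,0,0,0,0,0,0,0,0,0], "jaw": [0.7,0.7,0.8,1,1,1,1,1,1,1]}}

```text
clock: 24.2
eef_pos: [0.4371, 0.2812, 0.1237]
eef_rot: [[0.003, 0.999, 0.052], [0.001, 0.052, -0.999], [-1.0, 0.003, -0.001]]
wrist_force: [-0.1, 1.0, -0.8]
grip_width: 0.0856
```

Request:
{"fn": "move_arm", "kwargs": {"travel": [[0,0,-20],[0,0,-15],[0,0,-10],[0,0,0],[0,0,0],[0,0,0],[0,0,0],[0,0,0],[0,0,0],[0,0,0]], "twist": [0,0,0,0,0,0,0,0,0,0], "jaw": [1,1,1,1,1,1,1,1,1,1]}}

```text
clock: 25.45
eef_pos: [0.4373, 0.2803, 0.0768]
eef_rot: [[0.0, 0.999, 0.052], [0.0, 0.052, -0.999], [-1.0, 0.0, -0.0]]
wrist_force: [-0.7, -1.0, -0.4]
grip_width: 0.0849
```

```bash
python3 - <<'E'
from h import *
d=vision.get_image("scene")
s=monitor.state(); print(s["eef_pos"]); p=s["eef_pos"]; z=p[2]+.013
u,v=proj(d,[.45,.275,.04]).astype(int)
im=d["image"][:,:,::-1].copy(); f=5; o=np.array([u-60,v-60])
big=cv2.resize(im[v-60:v+60,u-60:u+95],None,fx=f,fy=f,interpolation=cv2.INTER_CUBIC)
for dx in(-.0425,.0425):
    q=(proj(d,[p[0]+dx,p[1]+dx*.05,z])-o)*f; cv2.circle(big,tuple(int(i) for i in q),4,(0,0,255),-1)
for zz in(0.064,0.0):
    a=np.linspace(0,6.28,40); r=.02 if zz else .025
    q=(proj(d,np.stack([.438+r*np.cos(a),.2803+r*np.sin(a),0*a+zz],-1))-o)*f
    cv2.polylines(big,[q.astype(int)],True,(0,255,0),1)
print(big.shape); cv2.imwrite("pics/c7.png",big)
E
```

```text
[0.43732946 0.28034763 0.0768129 ]
(600, 775, 3)
```

View pics/c7.png

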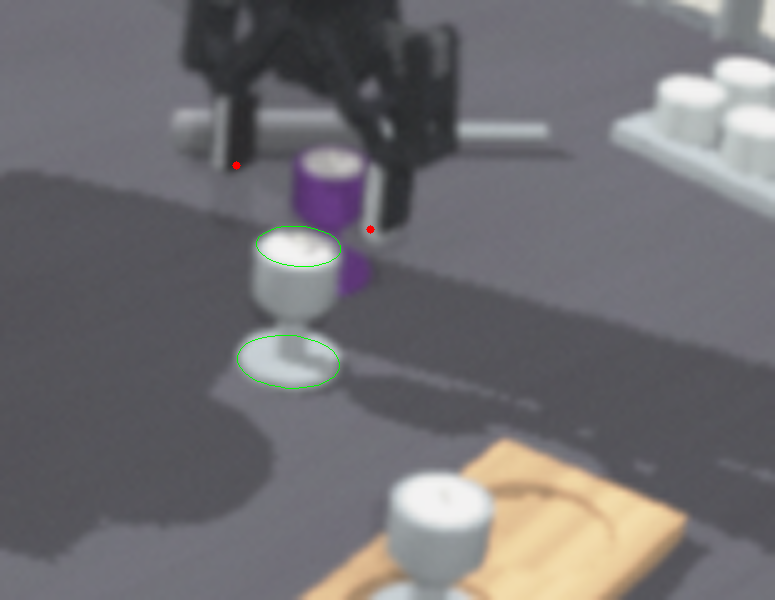

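The outline fits the steel stem at (298,250), with purple behind it and clear of the fingers. The first stem stands upright in the stand. I'll descend and grip.

Request:
{"fn": "move_arm", "kwargs": {"travel": [[0,0,-20],[0,0,-16],[0,0,-10],[0,0,0],[0,0,0],[0,0,0],[0,0,0],[0,0,0],[0,0,0],[0,0,0]], "twist": [0,0,0,0,0,0,0,0,0,0], "jaw": [1,1,1,1,-0.2,-0.4,-0.6,-0.8,-1,-1]}}

```text
clock: 26.75
eef_pos: [0.438, 0.2807, 0.0316]
eef_rot: [[0.001, 0.999, 0.052], [0.001, 0.052, -0.999], [-1.0, 0.001, -0.001]]
wrist_force: [-1.2, -0.3, 6.9]
grip_width: 0.0391
```

Request:
{"fn": "move_arm", "kwargs": {"travel": [[0,0,10],[0,0,20],[0,0,20],[20,-3,0],[32,-4,0],[34,-4,0],[34,-4,0],[32,-4,0],[22,-3,0],[0,0,0]], "twist": [0,0,0,0,0,0,0,0,0,0], "jaw": [-1,-1,-1,-1,-1,-1,-1,-1,-1,-1]}}

```text
clock: 28.0
eef_pos: [0.6131, 0.2572, 0.0797]
eef_rot: [[-0.0, 0.999, 0.05], [-0.0, 0.05, -0.999], [-1.0, -0.0, 0.0]]
wrist_force: [-0.6, 0.4, -1.2]
grip_width: 0.039
```

Request:
{"fn": "move_arm", "kwargs": {"travel": [[0,0,-15],[0,0,-12],[0,0,-8],[0,0,0],[0,0,0],[0,0,0],[0,0,0],[0,0,0],[0,0,0],[0,0,0]], "twist": [0,0,0,0,0,0,0,0,0,0], "jaw": [-1,-1,-1,-1,-1,-1,-1,-1,-1,-1]}}

```text
clock: 29.25
eef_pos: [0.6113, 0.2583, 0.0458]
eef_rot: [[-0.0, 0.999, 0.052], [-0.0, 0.052, -0.999], [-1.0, -0.0, 0.0]]
wrist_force: [-0.3, -0.4, -2.1]
grip_width: 0.0388
```

```bash
python3 - <<'E'
from h import *
d=vision.get_image("scene")
s=monitor.state(); print(s["eef_pos"],s["grip_width"])
u,v=proj(d,[.62,.215,.02]).astype(int)
c=cv2.resize(d["image"][v-60:v+50,u-60:u+60,::-1],(600,550),interpolation=cv2.INTER_CUBIC)
a=np.linspace(0,6.28,40)
for (x,y,r,zz) in((.628,.172,.0345,.012),(.612,.258,.0345,.012),(.612,.258,.025,.016)):
    q=(proj(d,np.stack([x+r*np.cos(a),y+r*np.sin(a),0*a+zz],-1))-[u-60,v-60])*5
    cv2.polylines(c,[q.astype(int)],True,(0,255,0),1)
cv2.imwrite("pics/c8.png",c)
E
```

```text
[0.61133008 0.25830875 0.04578793] 0.03909331179458487
```

View pics/c8.png

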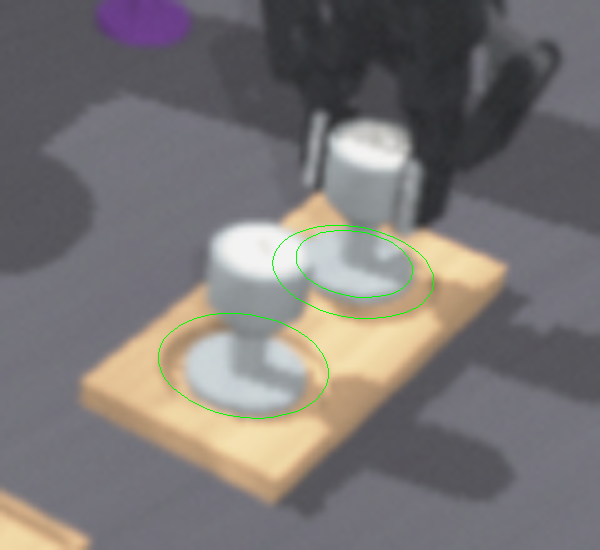

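Stem 1's foot lies inside its hollow. Stem 2's foot is centred over the +y hollow, so I'll lower it and release.

Request:
{"fn": "move_arm", "kwargs": {"travel": [[0,0,-5],[0,0,-2],[0,0,-1.2],[0,0,0],[0,0,0],[0,0,0],[0,0,0],[0,0,0],[0,0,0],[0,0,0]], "twist": [0,0,0,0,0,0,0,0,0,0], "jaw": [-1,-1,-1,-1,-1,-1,-0.1,0.1,0.4,0.7]}}

```text
clock: 30.55
eef_pos: [0.6114, 0.2583, 0.0376]
eef_rot: [[0.0, 0.999, 0.052], [0.0, 0.052, -0.999], [-1.0, 0.0, -0.0]]
wrist_force: [0.6, 0.2, -0.4]
grip_width: 0.0724
```

Request:
{"fn": "move_arm", "kwargs": {"travel": [[0,0,8],[0,0,20],[0,0,30],[0,0,25],[-21,-40,0],[-21,-40,0],[-21,-40,0],[-21,-40,0],[-21,-40,0],[-21,-40,0]], "twist": [0,0,0,0,0,0,0,0,0,0], "jaw": [0.7,0.7,0.8,1,1,1,1,1,1,1]}}

```text
clock: 31.8
eef_pos: [0.4857, 0.017, 0.1226]
eef_rot: [[0.003, 0.999, 0.052], [-0.001, 0.052, -0.999], [-1.0, 0.003, 0.001]]
wrist_force: [0.6, -1.1, -0.5]
grip_width: 0.0857
```

Request:
{"fn": "move_arm", "kwargs": {"travel": [[-19,-39,0],[-19,-39,0],[-18,-39,0],[0,0,-25],[0,0,-20],[0,0,-12],[0,0,0],[0,0,0],[0,0,0],[0,0,0]], "twist": [0,0,0,0,0,0,0,0,0,0], "jaw": [1,1,1,1,1,1,1,1,1,1]}}

```text
clock: 33.05
eef_pos: [0.4298, -0.0988, 0.0642]
eef_rot: [[0.001, 0.999, 0.052], [-0.0, 0.052, -0.999], [-1.0, 0.001, 0.0]]
wrist_force: [0.5, 0.2, -0.2]
grip_width: 0.0855
```

```bash
python3 - <<'E'
from h import *
d=vision.get_image("scene")
s=monitor.state(); print(s["eef_pos"]); p=s["eef_pos"]; z=p[2]+.013; f=5
def cell(c,circs,tips):
    u,v=proj(d,c).astype(int); o=np.array([u-38,v-50]); b=cv2.resize(d["image"][v-50:v+50,u-38:u+38,::-1],None,fx=f,fy=f,interpolation=cv2.INTER_CUBIC)
    a=np.linspace(0,6.28,40)
    for x,y,r,zz in circs:
        q=(proj(d,np.stack([x+r*np.cos(a),y+r*np.sin(a),0*a+zz],-1))-o)*f; cv2.polylines(b,[q.astype(int)],True,(0,255,0),1)
    for dx in tips:
        q=(proj(d,[p[0]+dx,p[1]+dx*.05,z])-o)*f; cv2.circle(b,tuple(int(i) for i in q),4,(0,0,255),-1)
    return b
b=np.hstack([cell([.43,-.1,.03],[(.43,-.0995,.03,.03)],(-.0425,.0425)),cell([.612,.258,.04],[(.612,.258,.025,.012),(.612,.258,.0345,.012)],())])
print(b.shape); cv2.imwrite("pics/c9.png",b)
E
```

```text
[ 0.42970715 -0.09872316  0.06401878]
(500, 760, 3)
```

View pics/c9.png

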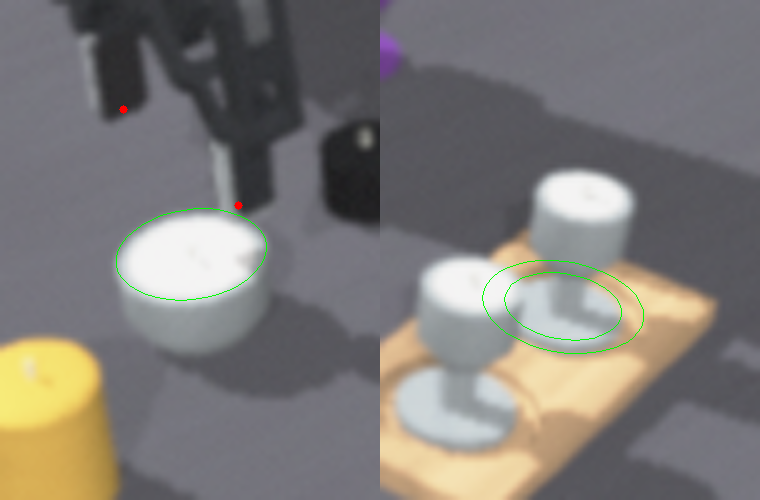

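Both stems stand upright in their hollows, and the bowl lies where predicted between the fingers. I'll descend and grip.

Request:
{"fn": "move_arm", "kwargs": {"travel": [[0,-1,-25],[0,0,-20],[0,0,-9],[0,0,-4],[0,0,0],[0,0,0],[0,0,0],[0,0,0],[0,0,0],[0,0,0]], "twist": [0,0,0,0,0,0,0,0,0,0], "jaw": [1,1,1,1,1,0.2,0,-0.4,-0.8,-1]}}

```text
clock: 34.35
eef_pos: [0.4301, -0.1, 0.0066]
eef_rot: [[0.001, 0.999, 0.052], [-0.001, 0.052, -0.999], [-1.0, 0.001, 0.001]]
wrist_force: [-1.3, 1.0, 5.3]
grip_width: 0.0586
```

Request:
{"fn": "move_arm", "kwargs": {"travel": [[0,0,10],[0,0,25],[0,0,25],[22,11,0],[34,17,0],[40,20,0],[40,20,0],[34,17,0],[22,10,0],[0,0,0]], "twist": [0,0,0,0,0,0,0,0,0,0], "jaw": [-1,-1,-1,-1,-1,-1,-1,-1,-1,-1]}}

```text
clock: 35.6
eef_pos: [0.6227, -0.004, 0.066]
eef_rot: [[0.001, 0.999, 0.053], [-0.0, 0.053, -0.999], [-1.0, 0.001, 0.0]]
wrist_force: [-0.4, -0.6, -0.7]
grip_width: 0.0587
```

Request:
{"fn": "move_arm", "kwargs": {"travel": [[0,0,-20],[0,0,-12],[0,0,-8],[0,0,0],[0,0,0],[0,0,0],[0,0,0],[0,0,0],[0,0,0],[0,0,0]], "twist": [0,0,0,0,0,0,0,0,0,0], "jaw": [-1,-1,-1,-1,-1,-1,-1,-1,-1,-1]}}

```text
clock: 36.85
eef_pos: [0.6213, -0.0047, 0.0256]
eef_rot: [[-0.0, 0.999, 0.052], [0.0, 0.052, -0.999], [-1.0, -0.0, -0.0]]
wrist_force: [-1.4, -0.0, -1.5]
grip_width: 0.0587
```

```bash
python3 - <<'E'
from h import *
d=vision.get_image("scene")
s=monitor.state(); print(s["eef_pos"],s["grip_width"])
u,v=proj(d,[.6225,-.005,.02]).astype(int)
cv2.imwrite("pics/c10.png",cv2.resize(d["image"][v-60:v+50,u-60:u+60,::-1],(600,550),interpolation=cv2.INTER_CUBIC))
E
```

```text
[ 0.62132687 -0.00465494  0.02557993] 0.05825390166907912
```

View pics/c10.png

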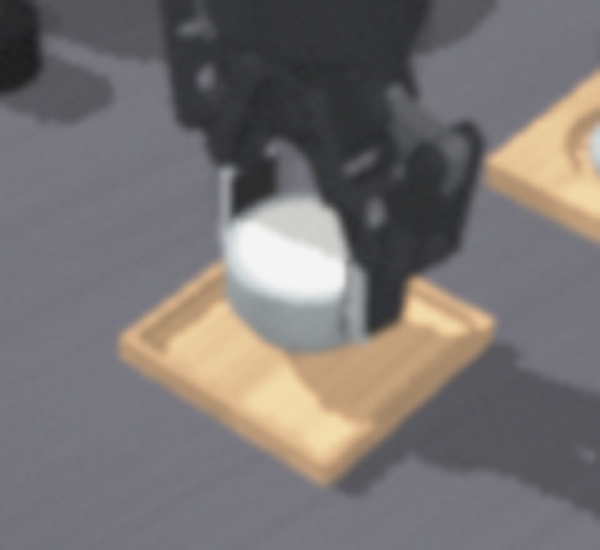

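The bowl is level above the square tray with room on all sides. I'll lower it to TCP z of about 10.5 mm, release and rise.

Request:
{"fn": "move_arm", "kwargs": {"travel": [[1,0,-8],[0,0,-5],[0,0,-2],[0,0,0],[0,0,0],[0,0,0],[0,0,0],[0,0,0],[0,0,0],[0,0,0]], "twist": [0,0,0,0,0,0,0,0,0,0], "jaw": [-1,-1,-1,-1,-1,-1,0.5,0.6,0.7,0.8]}}

```text
clock: 38.15
eef_pos: [0.6224, -0.0047, 0.0105]
eef_rot: [[0.0, 0.999, 0.052], [0.0, 0.052, -0.999], [-1.0, 0.0, -0.0]]
wrist_force: [-0.2, -1.0, 0.7]
grip_width: 0.077
```

Request:
{"fn": "move_arm", "kwargs": {"travel": [[0,0,8],[0,0,20],[0,0,40],[0,0,40],[0,0,40],[-20,-40,10],[-20,-40,10],[-20,-40,10],[-20,-40,0],[-20,-40,0]], "twist": [0,0,0,0,0,0,0,0,0,0], "jaw": [0.8,0.8,0.8,0.8,0.8,0.8,0.8,0.8,0.8,0.8]}}

```text
clock: 39.4
eef_pos: [0.5223, -0.2062, 0.191]
eef_rot: [[0.003, 0.999, 0.052], [-0.002, 0.052, -0.999], [-1.0, 0.003, 0.002]]
wrist_force: [0.4, -0.0, 0.1]
grip_width: 0.077
```

Request:
{"fn": "move_arm", "kwargs": {"travel": [[-10,-45,0],[-10,-45,0],[-10,-45,0],[-10,-45,0],[-10,-45,0],[-10,-45,0],[0,0,0],[0,0,0],[0,0,0],[0,0,0]], "twist": [0,0,0,0,0,0,0,0,0,0], "jaw": [0.8,0.8,0.8,0.8,0.8,0.8,0.8,0.8,0.8,0.8]}}

```text
clock: 40.65
eef_pos: [0.4629, -0.4735, 0.1888]
eef_rot: [[0.0, 0.999, 0.054], [0.0, 0.054, -0.999], [-1.0, 0.0, -0.0]]
wrist_force: [-0.8, 0.7, -0.1]
grip_width: 0.0768
```

```bash
python3 - <<'E'
from h import *
s=monitor.state(); print(s["clock"],s["eef_pos"],s["wrist_force"])
d=vision.get_image("scene"); cv2.imwrite("pics/f1.png",cv2.resize(d["image"][90:400,60:460,::-1],(774,600),interpolation=cv2.INTER_CUBIC))
d=vision.get_image("top"); cv2.imwrite("pics/f2.png",cv2.resize(d["image"][110:290,90:450,::-1],(800,400),interpolation=cv2.INTER_CUBIC))
E
```

```text
40.65 [ 0.46286136 -0.47347     0.18884649] [-0.81705156  0.74828848 -0.14687574]
```

View pics/f1.png

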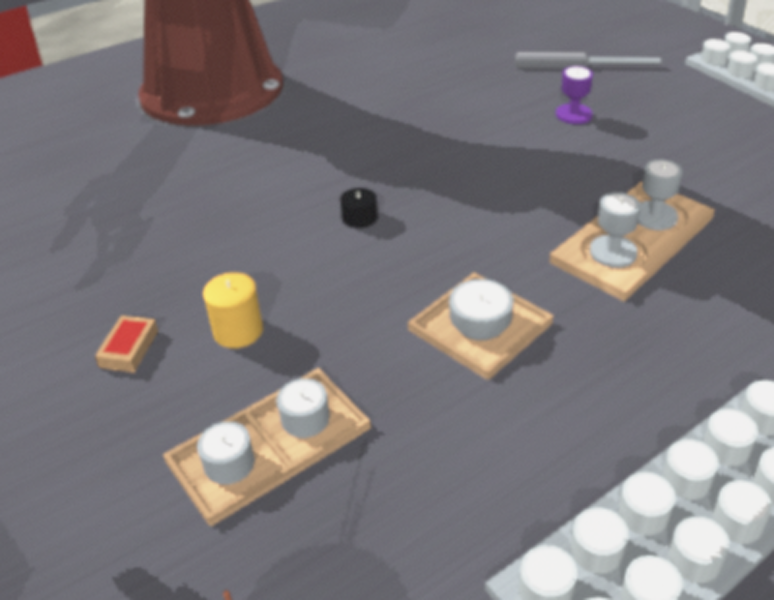

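View pics/f2.png

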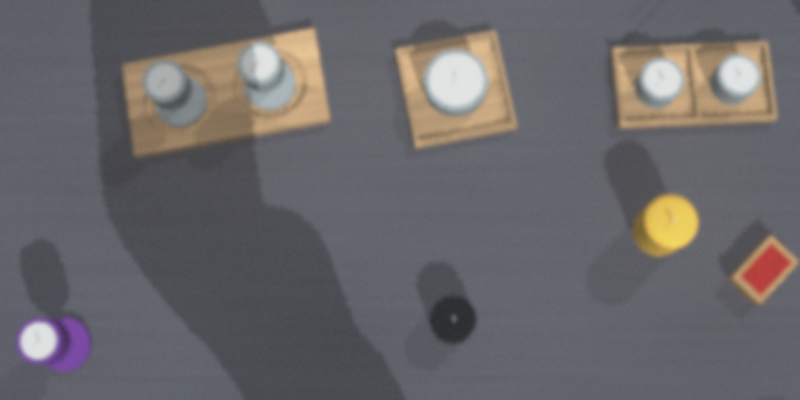

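Both views agree. The cups are in their bays, both stems are upright inside the hollows and the bowl is in the square tray. The candle, matchbox, black cup and purple stem haven't moved.

```bash
python3 -c "
from plant import robot; print(robot.job_done())"
```

```text
the job is handed in; nothing more can be done
None
```

The job is handed in, finished at about 41 s on the robot's clock. The two cup lamps are in the bays of the two-bay tray, the two stemmed lamps are in the hollows of the stand, and the bowl lamp is in the square tray.

- **Final check:** the last scene and top pictures showed all five lamps upright and flat inside their places. The candle, matchbox, black cup and purple stem look to be where they started.
- **Forces:** the wrist force readings never passed about 7 N; they are taken at the end of each move.
- **Disagreements:** the gripper read each lamp 1–2 mm narrower than its given size. One pose reading before the second cup's grasp was off by about 2–3 mm. Neither caused trouble, and no check failed.

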